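# Refit a case lid with its hinge pin

### The job

The lid of the small green parts case has come off its hinge. Slide the lid across the bench up to the case until its hinge knuckle sits between the case's two knuckles, then push the loose hinge pin with the yellow grip through all three knuckles from the case's open left end, fully home, and let go of it. Do not disturb the spanner and the tin lying nearby.

Things in the scene. Friction and masses are not known exactly. Their poses are not given: they have to be found in the camera images.
- case: Small green steel case, fixed to the bench: open tray 65 mm deep (x) x 100 mm wide (y), rim 36 mm high. Origin: on the bench right under the middle of the hinge axis; tray from x = +11 to +76 mm, latches behind. Axes: y along the hinge towards the end where the pin goes in (the robot's left), x away from the lid, z up. Nuts and valves in it are fixed and lower than the knuckles
- case_hinge (a point): Middle of the case's hinge axis, 36 mm above the bench, axes as the case. Its two round steel knuckles (outside 22 mm, through bore 13 mm diameter) lie on the axis at y = +22 to +54 mm and -54 to -22 mm; the gap between takes the lid's knuckle
- case_mouth (a point): Centre of the bore's mouth where the pin goes in, y = +54 mm of case_hinge, same axes
- lid: Loose green lid, 0.35 kg (varies a little), flat on the bench, hollow side up, between robot and case: open tray 65 mm deep x 100 mm wide x 36 mm high. Origin: on the bench right under its knuckle's centre; tray from x = -11 to -76 mm, black bow handle on the near wall. Axes: y along its bore, x towards the case, z up; same directions as the case's when in place
- lid_hinge (a point): Centre of the lid's one knuckle, on its bore axis, 36 mm above the bench: 36 mm long (y), outside 22 mm, through bore 13 mm. Axes as the lid. Pushed straight up to the case, knuckles and walls meet with lid_hinge within about 1 mm of case_hinge in x; sideways the knuckle has 4 mm play each way in the gap
- lid_handle (a point): Centre of the lid's black bow handle: 92 mm on the -x side of lid_hinge, 23 mm above the bench. The bow is 44 mm wide (y), stands 34 mm out of the wall (this point is 16 mm out), and reaches from 10 to 36 mm above the bench; arms and cross bar 10 mm thick. It can be gripped across the 44 mm. Axes as the lid
- pin_grip (a point): Centre of the loose hinge pin's flat yellow grip, 16 mm thick (x), 40 mm long (y), 40 mm high (z), standing on the bench. The steel rod, 9 mm diameter and 116 mm long, leaves the middle of its -y face level along -y, 20 mm above the bench. 0.12 kg (varies a little), mostly in the grip. In the hinge, its y is parallel to the case's y
- pin_shoulder (a point): On the pin's axis where rod meets grip, y = -20 mm of pin_grip; fully home when it meets case_mouth, the grip staying outside
- pin_tip (a point): Tip of the pin's rod (the last 8 mm taper to 3.6 mm diameter), y = -136 mm of pin_grip
- spanner: Loose dull steel spanner lying flat to the right of the case, 24 x 172 x 9 mm, long side along its y; origin under its middle. A bystander
- tin: Loose flat round tin with a green lid, 78 mm diameter, 30 mm high, at the far left; origin under its middle. A bystander

How it is judged:
On the way, in this order (a step that is already met when the one before it is completed fails the run):
1. the lid is slid up to the case so that its knuckle sits between the case's knuckles, the bores in line (distance between lid_hinge and case_hinge below 0.006 m and angle between the y axis of lid_hinge and the y axis of case_hinge, either way round below 0.07 rad and angle between lid_hinge's own z axis and vertical below 0.1 rad), for 0.2 s.
2. the pin is pushed through all three knuckles, fully home (all of step 1 and distance between pin_shoulder and case_mouth below 0.008 m and angle between the y axis of pin_grip and the y axis of case_hinge, either way round below 0.08 rad), for 0.2 s.
At the end, for the whole second after the job is handed in: The lid lies flat with the middle of its knuckle within 6 mm of the middle of the case's hinge and its bore parallel to it within 0.07 rad; the pin runs through all three knuckles, parallel to the hinge within 0.08 rad, its shoulder within 8 mm of the mouth of the bore; pin and lid at rest (all of step 2 and linear speed of each of pin, lid below 0.02 m/s); the robot touches nothing.
It fails at once if the spanner is moved more than 30 mm (distance of spanner from where it was at the start of the episode above 0.03 m).
It fails at once if the tin is moved more than 30 mm (distance of tin from where it was at the start of the episode above 0.03 m).
It also fails if it takes over 58 s, if anything falls off the work surface, if the arm or the gripper's body presses on something with over 40 N, if the wrist force passes 120 N, or if a joint passes its speed limit or range.

### The arm

A 6-joint arm with a two-finger parallel gripper is mounted at the origin on a cart in front of the work surface, level with it; the furniture and walls round the work are solid. World frame = base frame: x ahead of the robot, y to its left, z up, the work surface at z = 0. Lengths are in m, angles in rad, forces in N, time in s.
With the tool pointing down it reaches from about 0.3 to 0.85 m from the base axis. Payload 4.2 kg.
Tool frame: the origin (TCP) lies midway between the tips of the shut fingers; the grasp point (between the pads) lies arm.grip_point_offset behind it (arm.grip_point_offset is the distance from the TCP to the grasp point, in m); z points along the fingers, y is the line along which they close (so a half turn about z gives the same grasp; the last joint's range is limited). The gripper opens to 91 mm and grips with 3 to 60 N. Pads are 32 mm wide; open, the fingers measure 118 mm over their backs; the gripper's body (76 mm by 178 mm) begins 60 mm behind the grasp point.
Start: joints at [1.296, 0.32, 1.565, -0, 1.257, -0.02], TCP at [0.145, 0.556, 0.214] pointing down, gripper open.
Joint ranges: [-3.11, 3.11], [-0.84, 2.01], [0.21, 2.61], [-1.34, 4.49], [0.05, 2.63], [-2.56, 2.56]. Speed limits (rad/s): [2.57, 2.57, 3.14, 3.14, 3.14, 3.14].

### API

Orientations are given as a unit quaternion [x, y, z, w].
In Python, from workcell import arm gives the robot as it stands. The module is installed in compiled form; this text tells all that it offers.
- The arm moves only by the tool drive_tool, never from a script. Its argument "rows" is text: rows parted by semicolons, each of 6 numbers parted by spaces: the shift along the world's x, y, z in m, then the turn, a rotation vector about the world's x, y, z in rad. In form: tx ty tz rx ry rz; .... A call has 1 to 5 rows; each row is the pose to reach, as a shift and turn from the pose commanded when the call began; what a row does not reach only later rows make up. A row lasts 1/8 s, in which the tool goes at most 62.5 mm and 10.7 degrees, less where a joint would pass 70% of its speed; a pose out of reach is approached as far as the arm can. A call with a gripper value outside its range is refused whole. "jaw" is the gripper command: -1 is fully open, 1 is shut, values between are in proportion, set as the call begins (left out, the last holds). The fingers move at their own pace and stop on an object; "grip_force" is the grip in N (left out, the last holds). Time passes only in rows, so rows that repeat a pose let the fingers close. It gives the time, the measured TCP pose, the force, the opening and the grip force at its end, in the units of the state.
- arm.get_obs(): the state, without advancing time (a new reading comes with each control period).
- arm.snapshot(name): name is "scene" or "top"; returns a dict with "img" (400x640x3 uint8, blue, green, red), "fx", "fy", "cx", "cy" (pixels), "origin" and "orientation" of the camera in the world. Camera axes: x right, y up, looking along -z (the intrinsics and any distortion apply to the point x, -y, -z); pixel columns grow to the right and rows downward; lengths in m; the calibration is good to about 2 mm. A picture is of the moment at which its call begins. There is no depth.
- arm.close_job(): hands the job in; it is judged then, once.
The state is a dict: "time": time; "joint_pos": joint angles; "dq": joint speeds; "joint_torque": joint torques, N m; "tcp_pos": TCP position; "tool_rot": TCP orientation; "contact_force": force on the tool from outside, world axes, zero at the start; "moment": the same for the moment, N m; "finger_gap": finger opening in m; "grip_force": force on a finger pad.
Only numpy, scipy, OpenCV 4.12 (cv2) and the standard library are available. Lean on these libraries where they do the work, as an engineer would, in place of code of your own. Each camera call takes 0.05 s, during which the arm holds its last target. There are 200 camera calls.

## Working session

There is one attempt and no reset: what is moved stays moved. The work goes in short steps, Python scripts to look and compute and a tool call to move; the robot and the scene stay as the last step left them, time stands still between calls to the robot, and variables do not carry over. Pictures are saved under pics/ and viewed, at most 10 in all, crops included, and the job is handed in when it is done.

Besides the shell and the picture viewer there is one more tool, called after ">>>" as name(argument=value, ...) on one line, values as JSON. drive_tool: Moves the arm, as the interface text tells. Its arguments: {"type":"object","properties":{"rows":{"type":"string"},"jaw":{"type":"number"},"grip_force":{"type":"number"}},"required":["rows"]}

```bash
mkdir -p pics
python3 - <<'E'
from workcell import arm
import cv2
o=arm.get_obs(); print(o['time'],o['tcp_pos'],o['tool_rot'],o['finger_gap'],arm.grip_point_offset)
for n in ('scene','top'):
    s=arm.snapshot(n); cv2.imwrite(f'pics/{n}0.png',s['img']); print({k:v for k,v in s.items() if k!='img'})
E
```

```text
0.0 [0.14480802 0.55596076 0.21315071] [ 1.27064307e-01  9.91894117e-01 -8.41251990e-04 -1.25111673e-04] 0.09109883607791425 0.0188
{'fx': 491.80425753386714, 'fy': 491.80425753386714, 'cx': 313.8674838530763, 'cy': 199.57493895490822, 'origin': array([-0.50163592, -0.58329148,  0.74132686]), 'orientation': array([ 0.44476994, -0.24804696, -0.42079936,  0.75071986])}
{'fx': 444.00814754437556, 'fy': 444.00814754437556, 'cx': 319.8931615204225, 'cy': 198.81628182656314, 'origin': array([0.46382199, 0.04068705, 1.40238776]), 'orientation': array([-0.02383373,  0.02115948,  0.71408869, -0.69932938])}
```

View pics/scene0.png

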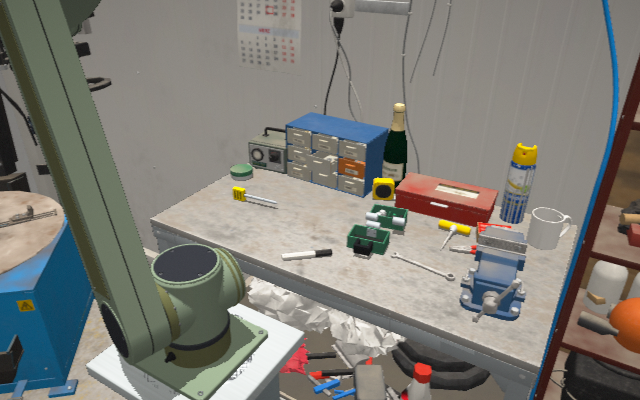

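View pics/top0.png

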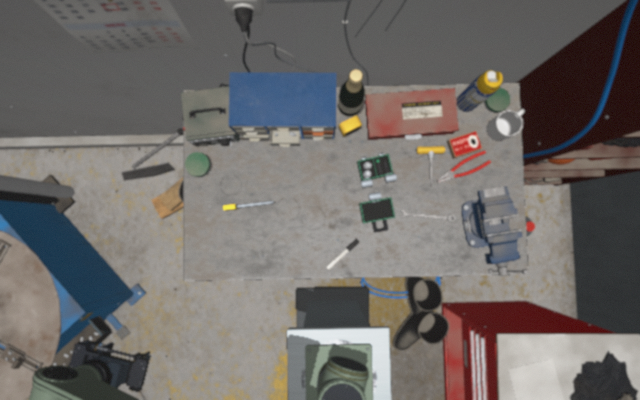

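The case is at about (377,170) in the top view, the lid at (377,212) with its handle towards the robot, and the pin grip at (230,207) with its rod pointing right. I'll enlarge these areas.

```bash
cat > h.py <<'E'
import numpy as np, cv2
from scipy.spatial.transform import Rotation as R
from workcell import arm
def ray(s,u,v):
    d=R.from_quat(s['orientation']).apply([(u-s['cx'])/s['fx'],-(v-s['cy'])/s['fy'],-1]); return s['origin'],d
def plane(s,u,v,z):
    o,d=ray(s,u,v); return o+d*(z-o[2])/d[2]
def proj(s,p):
    c=R.from_quat(s['orientation']).inv().apply(np.asarray(p)-s['origin']); return s['cx']+s['fx']*c[0]/-c[2], s['cy']-s['fy']*c[1]/-c[2]
def tri(s1,p1,s2,p2):
    o1,d1=ray(s1,*p1);o2,d2=ray(s2,*p2)
    t=np.linalg.lstsq(np.c_[d1,-d2],o2-o1,rcond=None)[0]
    a=o1+d1*t[0];b=o2+d2*t[1]; return (a+b)/2,np.linalg.norm(a-b)
E
python3 - <<'E'
import cv2,numpy as np
t=cv2.imread('pics/top0.png');s=cv2.imread('pics/scene0.png')
r=lambda i,x,y,w,h,k:cv2.resize(i[y:y+h,x:x+w],None,fx=k,fy=k,interpolation=cv2.INTER_CUBIC)
a=r(t,345,145,66,100,6)           #396x600
b=r(s,340,200,80,60,5)            #400x300
c=r(t,215,190,66,30,6)            #396x180
e=r(s,225,180,66,30,6)
out=np.zeros((600,800,3),np.uint8)
out[:600,:396]=a; out[:300,400:800]=b; out[300:450,400:796]=c[15:165]; out[450:600,400:796]=e[15:165]
cv2.imwrite('pics/z.png',out)
E
```

```text
(no output)
```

View pics/z.png

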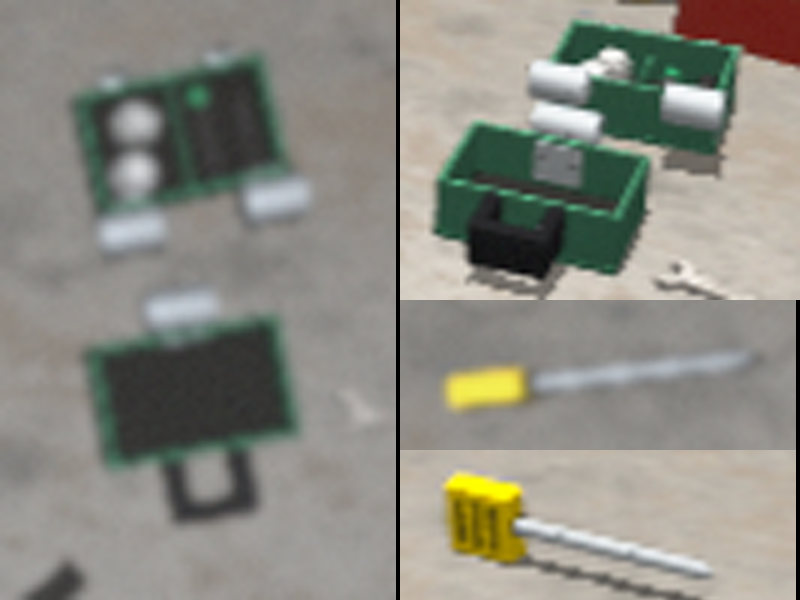

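The composite shows the case yawed about 13° and the lid about 9°, with the knuckles bright and the pin rod nearly parallel to y. Next I'll measure with masks in both views.

```bash
cat > meas.py <<'E'
from h import *
def blob(img,roi,kind,k=8):
    x,y,w,h=roi; c=cv2.resize(img[y:y+h,x:x+w],None,fx=k,fy=k,interpolation=cv2.INTER_CUBIC)
    hsv=cv2.cvtColor(c,cv2.COLOR_BGR2HSV).astype(int);H,S,V=hsv[...,0],hsv[...,1],hsv[...,2]
    m={'white':(V>165)&(S<60),'yellow':(H>18)&(H<36)&(S>110)&(V>90),'green':(H>55)&(H<100)&(S>70)&(V>35),'black':(V<75)}[kind]
    cs,_=cv2.findContours(m.astype(np.uint8),cv2.RETR_EXTERNAL,cv2.CHAIN_APPROX_NONE)
    out=[]
    for q in sorted(cs,key=cv2.contourArea)[::-1][:4]:
        if cv2.contourArea(q)<k*k*6: continue
        r=cv2.minAreaRect(q); f=lambda p:((np.array(p)+.5)/k-.5+[x,y])
        out.append((f(r[0]),np.array([f(p) for p in cv2.boxPoints(r)]),q))
    return out
E
python3 - <<'E'
from meas import *
np.set_printoptions(precision=4,suppress=True)
t=arm.snapshot('top');s=arm.snapshot('scene')
def show(n,S,roi,kind,z):
    for c,b,q in blob(S['img'],roi,kind):
        P=np.array([plane(S,*p,z)[:2] for p in b]); e=[P[1]-P[0],P[2]-P[1]]; e.sort(key=np.linalg.norm)
        L=e[1]; a=np.degrees(np.arctan2(L[1],L[0])); a=(a-90+90)%180-90
        print(n,'px',c,'xy',plane(S,*c,z)[:2],'size',np.linalg.norm(e[1]),np.linalg.norm(e[0]),'yaw',a)
show('T caseknuck',t,(358,176,42,14),'white',.036)
show('T lidknuck',t,(366,190,20,10),'white',.036)
show('T case green',t,(352,148,46,36),'green',.036)
show('T lid green',t,(354,194,46,32),'green',.036)
show('T grip',t,(215,198,24,16),'yellow',.04)
show('T handle',t,(368,219,24,16),'black',.036)
show('S caseknuck',s,(360,208,60,20),'white',.036)
show('S lidknuck',s,(364,220,22,12),'white',.036)
show('S grip',s,(228,182,24,20),'yellow',.02)
E
```

```text
T caseknuck px [366.5745 182.8777] xy [ 0.5972 -0.1003] size 0.03423851241591021 0.014446896958935656 yaw 9.262766560857784
T caseknuck px [390.9375 177.8125] xy [ 0.6114 -0.1759] size 0.03166829044273521 0.013978774514894718 yaw -1.2181034687017132
T lidknuck px [375.0249 195.8028] xy [ 0.5567 -0.1252] size 0.03808805918687055 0.014143072002201714 yaw 6.7797582609716756
T case green px [359.9375 169.3125] xy [ 0.6398 -0.0809] size 0.05451157649264716 0.013941896297977627 yaw 88.46482312967487
T case green px [378.0408 175.1508] xy [ 0.6205 -0.1363] size 0.04275072770791344 0.009236065761508611 yaw 10.392965757329819
T case green px [377.4375 159.6875] xy [ 0.6687 -0.1359] size 0.01873856974107793 0.013944763256187985 yaw 88.32145251468222
T lid green px [362.1507 212.7152] xy [ 0.5054 -0.0841] size 0.05778114640529453 0.0070233283471008885 yaw -79.18286242367117
T lid green px [384.4009 218.2783] xy [ 0.4869 -0.152 ] size 0.015384065932229723 0.0063650928028854215 yaw 14.71230299754842
T grip px [228.9482 206.721 ] xy [0.5322 0.3249] size 0.04162226735225526 0.018588644005382175 yaw
[... 294 characters left out ...]
86] xy [ 0.5905 -0.101 ] size 0.10318194882826921 0.07348696236428257 yaw -65.91564489721674
S caseknuck px [412.1875 219.0625] xy [ 0.6388 -0.2026] size 0.09174157778267 0.04143626430014631 yaw -69.13374289644881
S caseknuck px [398.2197 219.5206] xy [ 0.6163 -0.1705] size 0.0330951967075362 0.02896725797637184 yaw 14.81695636004548
S lidknuck px [371.4492 223.0992] xy [ 0.5605 -0.1154] size 0.04527042796757413 0.03413812136009132 yaw 19.550759286285654
S lidknuck px [382.6178 228.5005] xy [ 0.551  -0.1531] size 0.016185031133945264 0.01051409468119852 yaw 12.776709509008015
S grip px [238.7675 193.4318] xy [0.5296 0.3257] size 0.10355874737451883 0.041038419584838226 yaw -49.61776574916149
```

The measurements agree with the given sizes:

| Item | Measured | Expected |
|---|---|---|
| Case knuckle spacing | 77 mm | 76 mm |
| Case yaw | about 10.6° | – |
| Lid knuckle to handle | 92 mm | 92 mm |
| Lid yaw | about 7° | – |

I'll move towards the handle.

>>> drive_tool(rows="0.035 -0.045 0 0 0 0.04; 0.072 -0.09 0 0 0 0.08; 0.11 -0.14 0 0 0 0.12; 0.147 -0.187 0 0 0 0.16; 0.185 -0.235 0 0 0 0.2", jaw=-1, grip_force=25)

```text
time: 0.82
tcp_pos: [0.3308, 0.3198, 0.214]
tool_rot: [0.026, 1.0, 0.0, 0.0]
contact_force: [1.4, 0.7, -0.6]
finger_gap: 0.0912
grip_force: 0.0
```

>>> drive_tool(rows="0.025 -0.05 0 0 0 0.04; 0.05 -0.105 0 0 0 0.08; 0.075 -0.16 0 0 0 0.12; 0.1 -0.21 0 0 0 0.16; 0.12 -0.26 -0.02 0 0 0.18")

```text
time: 1.45
tcp_pos: [0.4519, 0.0598, 0.195]
tool_rot: [-0.063, 0.998, 0.0, 0.002]
contact_force: [0.6, 0.1, -0.9]
finger_gap: 0.0907
grip_force: 0.0
```

>>> drive_tool(rows="0.005 -0.055 -0.02 0 0 0; 0.008 -0.11 -0.04 0 0 0; 0.01 -0.16 -0.06 0 0 0; 0.013 -0.198 -0.07 0 0 0; 0.013 -0.198 -0.07 0 0 0")

```text
time: 2.08
tcp_pos: [0.4625, -0.1385, 0.123]
tool_rot: [-0.061, 0.998, 0.0, -0.001]
contact_force: [0.8, -0.5, -0.4]
finger_gap: 0.091
grip_force: 0.0
```

Run:
```python
from meas import *
np.set_printoptions(precision=4,suppress=True)
o=arm.get_obs(); r=R.from_quat(o['tool_rot']).as_matrix(); print(o['time'],o['tcp_pos'],'yaw',np.degrees(np.arctan2(-r[0,1],r[1,1])),r[:,2])
t={'img':cv2.imread('pics/top0.png')};s={'img':cv2.imread('pics/scene0.png')}
tt=arm.snapshot('top');ss=arm.snapshot('scene')
for k in ('fx','fy','cx','cy','origin','orientation'): t[k]=tt[k];s[k]=ss[k]
print('lidknuckle',tri(t,(375.02,195.80),s,(371.45,223.10)))
print('caseknL',tri(t,(366.57,182.88),s,(371.5,216.5)))
print('caseknR',tri(t,(390.94,177.81),s,(398.22+.5,219.52+1)))
print('handle top px for bar top',blob(t['img'],(368,219,24,16),'black')[0][0])
for b in blob(s['img'],(346,236,44,24),'black')[:2]: print('S handle',b[0],b[1].tolist())
print('grip',tri(t,(228.95,206.72),s,(238.77,193.43)))
cv2.imwrite('pics/t1.png',cv2.resize(np.hstack([tt['img'][140:260,300:440],ss['img'][180:300,320:460]]),None,fx=2.8,fy=2.8,interpolation=cv2.INTER_CUBIC))
```

```text
2.075 [ 0.4625 -0.1385  0.123 ] yaw 6.947181745752611 [-0.0017  0.0004 -1.    ]
lidknuckle (array([ 0.5547, -0.1216,  0.0414]), np.float64(0.006693857218935157))
caseknL (array([ 0.5969, -0.0995,  0.0338]), np.float64(0.0022823223921124743))
caseknR (array([ 0.6109, -0.175 ,  0.0371]), np.float64(0.0015872830605274568))
handle top px for bar top [379.5369 225.59  ]
S handle [370.3821 246.1577] [[351.58698654174805, 238.1706943511963], [388.0625, 235.9375], [389.17723083496094, 254.14476013183594], [352.701717376709, 256.3779544830322]]
S handle [369.5625 238.5625] [[354.3125, 235.5625], [384.8125, 235.5625], [384.8125, 241.5625], [354.3125, 241.5625]]
grip (array([0.5335, 0.3295, 0.0172]), np.float64(0.0005665695088900076))
```

View pics/t1.png

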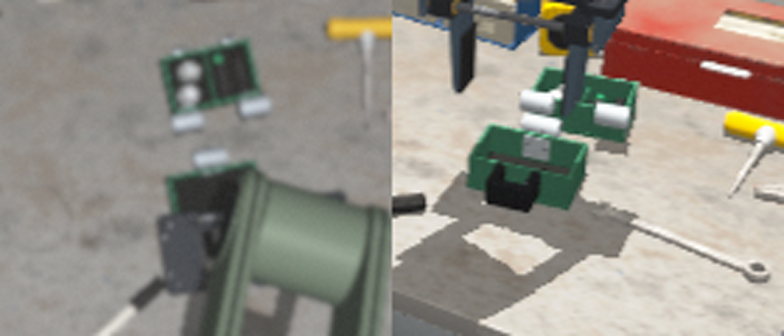

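The scene view shows the open fingers above and either side of the black handle, about (370,246) full-frame. The heights check out: knuckles 34–37 mm. I'll descend and grip.

>>> drive_tool(rows="0 0.001 -0.05 0 0 0; 0 0.001 -0.1 0 0 0; 0 0.001 -0.113 0 0 0; 0 0.001 -0.113 0 0 0")

```text
time: 2.68
tcp_pos: [0.4633, -0.1349, 0.0113]
tool_rot: [-0.063, 0.998, 0.0, -0.0]
contact_force: [-0.2, 0.7, -0.1]
finger_gap: 0.0909
grip_force: 0.0
```

>>> drive_tool(rows="0 0 0 0 0 0; 0 0 0 0 0 0; 0 0 0 0 0 0; 0 0 0 0 0 0; 0 0 0 0 0 0", jaw=1, grip_force=20)

```text
time: 3.3
tcp_pos: [0.4633, -0.1354, 0.0121]
tool_rot: [-0.063, 0.998, -0.0, 0.001]
contact_force: [-1.6, 3.1, 6.9]
finger_gap: 0.0705
grip_force: 19.7
```

Run:
```python
from meas import *
np.set_printoptions(precision=4,suppress=True)
o=arm.get_obs(); r=R.from_quat(o['tool_rot']).as_matrix(); print(o['time'],o['tcp_pos'],'yaw',np.degrees(np.arctan2(-r[0,1],r[1,1])),o['contact_force'],o['moment'],o['finger_gap'],o['grip_force'])
t=arm.snapshot('top')
b=blob(t['img'],(366,190,20,10),'white')[0]; print(plane(t,*b[0],.036))
b=blob(t['img'],(358,176,20,14),'white')[0]; print(plane(t,*b[0],.036))
b=blob(t['img'],(380,172,20,12),'white')[0]; print(plane(t,*b[0],.036))
```

```text
3.3 [ 0.4633 -0.1354  0.0121] yaw 7.1739701694167035 [-1.5831  3.1397  6.8799] [0.6284 0.3111 0.1691] 0.07051417960563891 19.74192384397611
[ 0.5594 -0.1294  0.036 ]
[ 0.5971 -0.1002  0.036 ]
[ 0.6126 -0.1763  0.036 ]
```

Run:
```python
from meas import *
s=arm.snapshot('scene');t=arm.snapshot('top'); print(arm.get_obs()['finger_gap'])
f=lambda i,x,y:cv2.resize(i[y:y+90,x:x+120],None,fx=3.3,fy=3.3,interpolation=cv2.INTER_CUBIC)
cv2.imwrite('pics/t2.png',np.hstack([f(s['img'],310,190),f(t['img'],310,160)]))
```

```text
0.07073225556452084
```

View pics/t2.png

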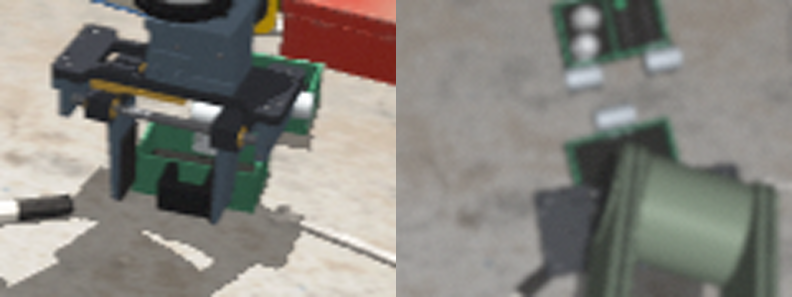

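The left finger looks about 20 mm clear of the handle, while the right one touches it (picture position 215,190). I'll hold briefly to see whether the fingers are still closing.

>>> drive_tool(rows="0 0 0.003 0 0 0; 0 0 0.003 0 0 0; 0 0 0.003 0 0 0")

```text
time: 3.82
tcp_pos: [0.4631, -0.1358, 0.0139]
tool_rot: [-0.062, 0.998, -0.0, 0.0]
contact_force: [0.5, -0.5, -2.4]
finger_gap: 0.0705
grip_force: 19.6
```

The jaws hold something 70 mm wide with no net force. I'll project the expected finger and handle points into the scene image to see what is wrong.

Run:
```python
from meas import *
s=arm.snapshot('scene');o=arm.get_obs()
r=R.from_quat(o['tool_rot']);p=o['tcp_pos'];k=7;x0,y0=335,205
im=cv2.resize(s['img'][y0:y0+75,x0:x0+100],None,fx=k,fy=k,interpolation=cv2.INTER_CUBIC)
im=cv2.convertScaleAbs(im,alpha=1.6,beta=20)
def dot(P,c):
    u,v=proj(s,P); cv2.circle(im,(int((u-x0+.5)*k),int((v-y0+.5)*k)),4,c,-1)
for sy in(-1,1):
    for sx in(-.016,.016):
        for z in (0,-.037): dot(p+r.apply([sx,sy*o['finger_gap']/2,z]),(0,0,255))
a=np.radians(7.2);L=np.array([.5567,-.1252,0]);ex=np.array([np.cos(a),np.sin(a),0]);ey=np.array([-np.sin(a),np.cos(a),0])
for x in(-.11,-.076):
    for y in(-.022,.022):
        for z in(.01,.036): dot(L+ex*x+ey*y+[0,0,z],(255,255,0))
for y in(-.05,.05):
    for x in (-.011,-.076): dot(L+ex*x+ey*y+[0,0,.036],(255,0,255))
cv2.imwrite('pics/t3.png',im)
```

```text
(no output)
```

View pics/t3.png

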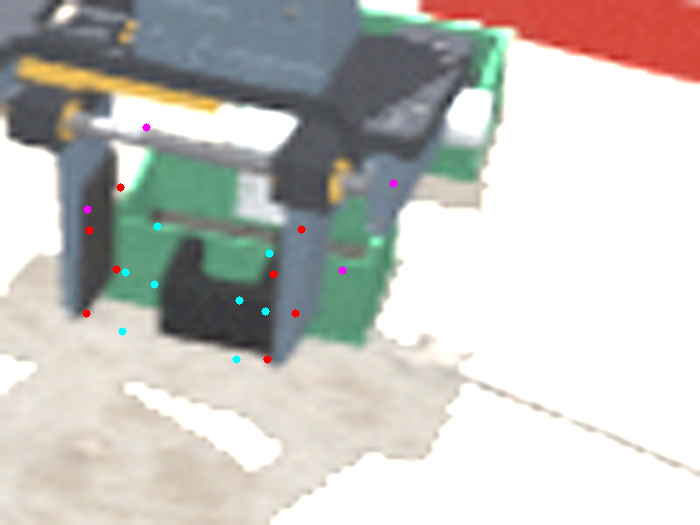

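The red finger dots sit on the fingers, but the lid has shifted about 11 mm to the right of its expected (cyan) place. The left finger was caught on the lid's left wall corner, because the pads reached past the wall plane. I'll open, back off, clear the view and re-measure.

>>> drive_tool(rows="0 0 0 0 0 0; 0 0 0 0 0 0; 0 0 0 0 0 0; -0.02 0 0 0 0 0", jaw=-1)

```text
time: 4.38
tcp_pos: [0.4443, -0.1359, 0.0142]
tool_rot: [-0.063, 0.998, -0.0, 0.001]
contact_force: [-0.2, -0.3, -0.1]
finger_gap: 0.091
grip_force: 0.0
```

>>> drive_tool(rows="0 0 0.06 0 0 0; 0 0.02 0.115 0 0 0; 0 0.08 0.115 0 0 0; 0 0.14 0.115 0 0 0; 0 0.18 0.115 0 0 0")

```text
time: 5.0
tcp_pos: [0.4427, 0.0465, 0.1294]
tool_rot: [-0.063, 0.998, 0.0, 0.001]
contact_force: [0.2, 0.7, -0.2]
finger_gap: 0.0916
grip_force: 0.0
```

Run:
```python
from meas import *
np.set_printoptions(precision=4,suppress=True)
t=arm.snapshot('top');s=arm.snapshot('scene')
for n,roi,k in (('lidkn',(366,188,24,11),'white'),('cL',(358,176,20,14),'white'),('cR',(380,172,20,12),'white'),('handle',(364,214,36,22),'black')):
    for b in blob(t['img'],roi,k)[:2]:
        P=np.array([plane(t,*q,.036)[:2] for q in b[1]]); print(n,b[0],plane(t,*b[0],.036)[:2],np.linalg.norm(P[1]-P[0]),np.linalg.norm(P[2]-P[1]))
f=lambda i,x,y,w,h:cv2.resize(i[y:y+h,x:x+w],(396,500),interpolation=cv2.INTER_CUBIC)
cv2.imwrite('pics/t4.png',np.hstack([f(t['img'],346,160,66,83),f(s['img'],342,200,66,83)]))
```

```text
lidkn [376.4099 195.1225] [ 0.5587 -0.1295] 0.03701730569196308 0.014411489465449298
cL [366.6036 182.8892] [ 0.5972 -0.1003] 0.03441968501596054 0.014451406440989021
cR [390.9876 177.4288] [ 0.6126 -0.1761] 0.03263397403903099 0.014115991591371764
handle [379.875 216.875] [ 0.4915 -0.1382] 0.08567350862663488 0.02035105850969253
handle [382.7722 224.4118] [ 0.4682 -0.1464] 0.04109007779741413 0.029186091639263806
```

View pics/t4.png

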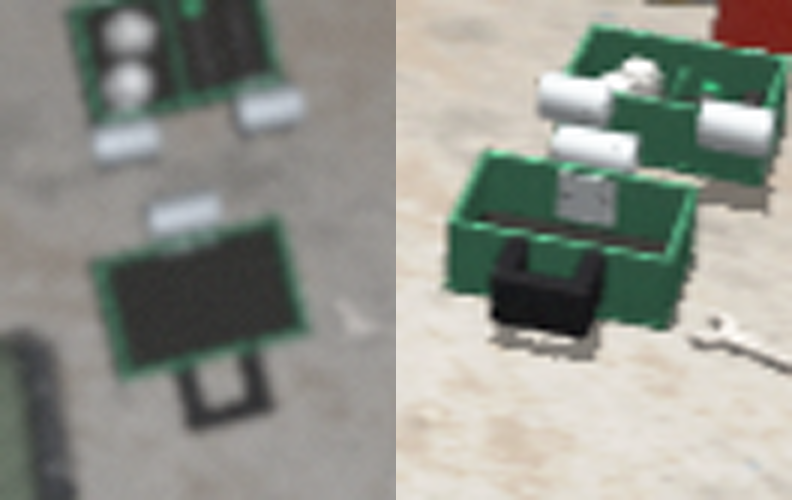

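The top view shows the lid knuckle at px (376.4,195.1) and the handle at (382.8,224.4), so the lid yaw is now about 10.6° and nearly matches the case at 11°. I'll re-grip further out on the bow with narrower jaws.

>>> drive_tool(rows="0.004 -0.05 0 0 0 0.02; 0.008 -0.11 0 0 0 0.04; 0.012 -0.16 0 0 0 0.063; 0.016 -0.194 -0.03 0 0 0.063; 0.016 -0.194 -0.05 0 0 0.063", jaw=-0.5)

```text
time: 5.72
tcp_pos: [0.4587, -0.1527, 0.0781]
tool_rot: [-0.092, 0.996, -0.0, -0.0]
contact_force: [-0.2, 0.3, -0.4]
finger_gap: 0.0682
grip_force: 0.0
```

>>> drive_tool(rows="0 0 -0.05 0 0 0; 0 0 -0.068 0 0 0; 0 0 -0.068 0 0 0")

```text
time: 6.1
tcp_pos: [0.4576, -0.1499, 0.0098]
tool_rot: [-0.094, 0.996, 0.001, -0.002]
contact_force: [1.0, -0.4, -0.0]
finger_gap: 0.0683
grip_force: 0.0
```

>>> drive_tool(rows="0 0 0 0 0 0; 0 0 0 0 0 0; 0 0 0 0 0 0; 0 0 0 0 0 0; 0 0 0 0 0 0", jaw=1, grip_force=20)

```text
time: 6.72
tcp_pos: [0.4594, -0.1497, 0.0119]
tool_rot: [-0.094, 0.996, -0.0, 0.001]
contact_force: [-1.3, 0.8, 6.6]
finger_gap: 0.0442
grip_force: 19.9
```

```bash
cat > lid.py <<'E'
from meas import *
np.set_printoptions(precision=4,suppress=True)
o=arm.get_obs(); r=R.from_quat(o['tool_rot']).as_matrix(); print(o['time'],o['tcp_pos'],'yaw',np.degrees(np.arctan2(-r[0,1],r[1,1])),o['contact_force'],o['finger_gap'])
t=arm.snapshot('top')
b=blob(t['img'],(362,172,28,28),'white')
for q in b: print(plane(t,*q[0],.036)[:2],q[0])
E
python3 lid.py
```

```text
6.725 [ 0.4594 -0.1497  0.0119] yaw 10.789846792695178 [-1.2634  0.7708  6.5561] 0.044210588918242255
[ 0.5588 -0.1296] [376.4395 195.0787]
[ 0.5972 -0.1007] [366.7177 182.8813]
[ 0.6254 -0.1031] [367.25   173.8125]
[ 0.6114 -0.1655] [387.5625 177.875 ]
```

Gripped at 44 mm, as expected. I'll align sideways first, then check.

>>> drive_tool(rows="0 0 0.0015 0 0 0; 0.006 -0.005 0.0015 0 0 0; 0.012 -0.01 0.0015 0 0 0; 0.0165 -0.0145 0.0015 0 0 0.005; 0.0165 -0.0145 0.0015 0 0 0.005")

```text
time: 7.4
tcp_pos: [0.4764, -0.1647, 0.0123]
tool_rot: [-0.096, 0.995, -0.0, 0.001]
contact_force: [0.9, -0.1, -1.9]
finger_gap: 0.0441
grip_force: 19.8
```

```bash
python3 lid.py
```

```text
7.4 [ 0.4764 -0.1647  0.0123] yaw 11.042356473644224 [ 0.8924 -0.1055 -1.8681] 0.04405472825221571
[ 0.5759 -0.1446] [381.1319 189.4692]
[ 0.5973 -0.1006] [366.6876 182.8489]
[ 0.6255 -0.1033] [367.3125 173.75  ]
[ 0.6114 -0.1657] [387.625 177.875]
```

Sideways error is now under 1 mm, with 30 mm still to go. I'll push along the case's x.

>>> drive_tool(rows="0.006 0.0012 0 0 0 0; 0.012 0.0024 0 0 0 0; 0.018 0.0036 0 0 0 0; 0.0245 0.0048 0 0 0 0; 0.0245 0.0048 0 0 0 0")

```text
time: 8.07
tcp_pos: [0.5009, -0.1592, 0.0125]
tool_rot: [-0.097, 0.995, -0.0, 0.001]
contact_force: [0.7, -0.2, -2.7]
finger_gap: 0.0442
grip_force: 19.8
```

>>> drive_tool(rows="0.0015 0.0003 0 0 0 0; 0.003 0.0006 0 0 0 0; 0.0045 0.0009 0 0 0 0; 0.0055 0.0011 0 0 0 0; 0.0055 0.0011 0 0 0 0")

```text
time: 8.7
tcp_pos: [0.5045, -0.158, 0.0122]
tool_rot: [-0.096, 0.995, 0.0, -0.001]
contact_force: [-4.0, -1.4, -1.9]
finger_gap: 0.0442
grip_force: 19.6
```

```bash
sed -i 's/28,28/34,28/' lid.py; python3 lid.py
```

```text
8.7 [ 0.5045 -0.158   0.0122] yaw 11.064465887285484 [-4.0007 -1.3746 -1.9298] 0.044202838699564526
[ 0.6006 -0.1194] [372.7548 181.649 ]
[ 0.6124 -0.1752] [390.6752 177.4827]
[ 0.6254 -0.1031] [367.25   173.8125]
```

>>> drive_tool(rows="0.001 0.0002 0 0 0 0; 0.002 0.0004 0 0 0 0; 0.002 0.0004 0 0 0 0")

```text
time: 9.12
tcp_pos: [0.5051, -0.157, 0.012]
tool_rot: [-0.097, 0.995, 0.001, -0.002]
contact_force: [-7.3, 1.6, -0.6]
finger_gap: 0.0444
grip_force: 19.8
```

>>> drive_tool(rows="-0.001 0 -0.001 0 0 0; -0.001 0 -0.001 0 0 0; -0.001 0 -0.001 0 0 0; -0.001 0 -0.001 0 0 0", jaw=-0.5)

```text
time: 9.62
tcp_pos: [0.507, -0.1579, 0.0117]
tool_rot: [-0.096, 0.995, -0.0, 0.001]
contact_force: [0.3, 0.1, -0.2]
finger_gap: 0.0686
grip_force: 0.0
```

>>> drive_tool(rows="0 0 0.05 0 0 0; 0 0 0.1 0 0 0; 0 0.05 0.12 0 0 -0.1; 0.01 0.11 0.12 0 0 -0.25; 0.015 0.17 0.12 0 0 -0.4")

```text
time: 10.25
tcp_pos: [0.5222, 0.0138, 0.1322]
tool_rot: [0.106, 0.994, 0.0, 0.001]
contact_force: [0.6, -0.1, -0.0]
finger_gap: 0.0685
grip_force: 0.0
```

>>> drive_tool(rows="0.005 0.06 0 0 0 -0.18; 0.01 0.12 0 0 0 -0.36; 0.015 0.18 0 0 0 -0.54; 0.02 0.23 0 0 0 -0.72; 0.02 0.26 0 0 0 -0.9", jaw=-0.3)

```text
time: 10.88
tcp_pos: [0.5416, 0.2753, 0.1314]
tool_rot: [0.522, 0.853, 0.001, 0.0]
contact_force: [0.5, -1.3, 0.1]
finger_gap: 0.0592
grip_force: 0.0
```

```bash
python3 lid.py
python3 - <<'E'
from meas import *
np.set_printoptions(precision=4,suppress=True)
t=arm.snapshot('top');s=arm.snapshot('scene')
b=blob(t['img'],(366,196,30,24),'black')
for q in b[:2]: print('handle',q[0],plane(t,*q[0],.036)[:2])
for q in blob(t['img'],(215,198,24,16),'yellow')[:1]:
    print('grip',q[0],plane(t,*q[0],.04)[:2])
# rod brightness ridge in original top image
im=cv2.imread('pics/top0.png')
f=lambda i,x,y,w,h,W:cv2.resize(i[y:y+h,x:x+w],(W,400),interpolation=cv2.INTER_CUBIC)
g=im.astype(float).mean(2); pts=[]
for u in range(242,268):
    col=g[196:214,u]-np.median(g[196:214,u]); col=np.clip(col-6,0,None)
    if col.sum()>5: pts.append((u,(col*np.arange(196,214)).sum()/col.sum()))
P=np.array([plane(t,*p,.02)[:2] for p in pts]); k=np.polyfit(P[:,1],P[:,0],1); print('rod yaw',np.degrees(np.arctan(-k[0])),'x at y=.325',np.polyval(k,.325),len(P),np.std(P[:,0]-np.polyval(k,P[:,1])))
cv2.imwrite('pics/t5.png',np.hstack([f(t['img'],340,140,80,80,400),f(s['img'],340,190,80,80,400)]))
E
```

```text
10.875 [0.5416 0.2753 0.1314] yaw -62.97205955661385 [ 0.4868 -1.2939  0.1227] 0.05922667818215735
[ 0.6007 -0.1195] [372.7786 181.6248]
[ 0.6124 -0.175 ] [390.6246 177.4817]
[ 0.6244 -0.1029] [367.1875 174.125 ]
handle [381.5 200.5] [ 0.5418 -0.1447]
handle [384.7665 209.7355] [ 0.5131 -0.1539]
rod yaw 5.428696965540081 x at y=.325 0.5337162104084539 26 0.00028060525637312104
```

View pics/t5.png

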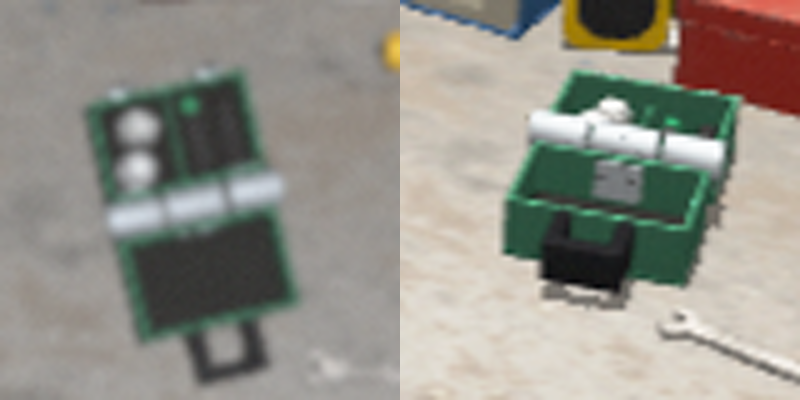

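The picture shows the lid seated, with its knuckle filling the gap at (198,203) and the three knuckles in line. Now the pin: grip at about (0.533, 0.3255), rod yaw 5.4°.

>>> drive_tool(rows="-0.004 0.025 -0.01 0 0 -0.18; -0.009 0.053 -0.03 0 0 -0.377; -0.009 0.053 -0.06 0 0 -0.377; -0.009 0.053 -0.06 0 0 -0.377")

```text
time: 11.52
tcp_pos: [0.5309, 0.323, 0.0694]
tool_rot: [0.671, 0.741, -0.003, -0.001]
contact_force: [0.2, 0.5, 0.2]
finger_gap: 0.0595
grip_force: 0.0
```

Run:
```python
from meas import *
np.set_printoptions(precision=4,suppress=True)
s=arm.snapshot('scene');o=arm.get_obs();r=R.from_quat(o['tool_rot']);m=r.as_matrix()
print(o['tcp_pos'],np.degrees(np.arctan2(-m[0,1],m[1,1])),m[:,2])
for q in blob(s['img'],(224,178,34,30),'yellow')[:2]: print(q[0],q[1].tolist())
print('expected grip centre px',proj(s,(.533,.3255,.02)))
```

```text
[0.5321 0.3237 0.071 ] -84.33078264465261 [-0.0018 -0.0015 -1.    ]
[239.  193.5] [[232.1875, 186.1875], [245.8125, 186.1875], [245.8125, 200.8125], [232.1875, 200.8125]]
expected grip centre px (np.float64(239.49354608511405), np.float64(193.01155812824973))
```

>>> drive_tool(rows="0.0005 0.002 -0.04 0 0 0; 0.0005 0.002 -0.058 0 0 0; 0.0005 0.002 -0.058 0 0 0")

```text
time: 11.95
tcp_pos: [0.5327, 0.3264, 0.0131]
tool_rot: [0.671, 0.741, -0.001, -0.0]
contact_force: [-0.5, -0.1, 0.7]
finger_gap: 0.0596
grip_force: 0.0
```

>>> drive_tool(rows="0 0 0 0 0 0; 0 0 0 0 0 0; 0 0 0 0 0 0; 0 0 0 0 0 0; 0 0 0 0 0 0", jaw=1, grip_force=30)

```text
time: 12.58
tcp_pos: [0.533, 0.3273, 0.0137]
tool_rot: [0.671, 0.741, 0.0, 0.0]
contact_force: [0.4, 1.0, 1.2]
finger_gap: 0.016
grip_force: 30.0
```

The pin is gripped, with a 16 mm gap as expected. I'll lift and carry it to about 20 mm short of the mouth, turning to 11.2°.

>>> drive_tool(rows="0 0 0.0163 0 0 0; 0.007 -0.05 0.0163 0 0 0.03; 0.014 -0.105 0.0163 0 0 0.06; 0.021 -0.16 0.0163 0 0 0.08; 0.027 -0.215 0.0163 0 0 0.096")

```text
time: 13.2
tcp_pos: [0.5605, 0.1107, 0.0309]
tool_rot: [0.635, 0.773, 0.001, 0.001]
contact_force: [1.1, 0.2, -0.6]
finger_gap: 0.016
grip_force: 30.0
```

>>> drive_tool(rows="0.002 -0.02 0 0 0 0; 0.004 -0.042 0 0 0 0; 0.004 -0.042 0 0 0 0; 0.004 -0.042 0 0 0 0")

```text
time: 13.7
tcp_pos: [0.5641, 0.0712, 0.0301]
tool_rot: [0.635, 0.773, 0.0, 0.0]
contact_force: [0.2, -0.2, -1.5]
finger_gap: 0.016
grip_force: 30.0
```

Run:
```python
from meas import *
np.set_printoptions(precision=4,suppress=True)
s=arm.snapshot('scene');t=arm.snapshot('top');o=arm.get_obs();m=R.from_quat(o['tool_rot']).as_matrix()
print(o['tcp_pos'],np.degrees(np.arctan2(-m[0,1],m[1,1])),m[:,2])
cv2.imwrite('pics/S6.png',s['img']);cv2.imwrite('pics/T6.png',t['img'])
f=lambda i,x,y,w,h,k:cv2.resize(i[y:y+h,x:x+w],None,fx=k,fy=k,interpolation=cv2.INTER_CUBIC)
a=f(t['img'],295,160,110,45,7);b=f(s['img'],310,195,110,40,7)
cv2.imwrite('pics/t6.png',np.vstack([a,b]))
```

```text
[0.564  0.0714 0.0299] -78.78533765469355 [ 0.0003  0.0003 -1.    ]
```

View pics/t6.png

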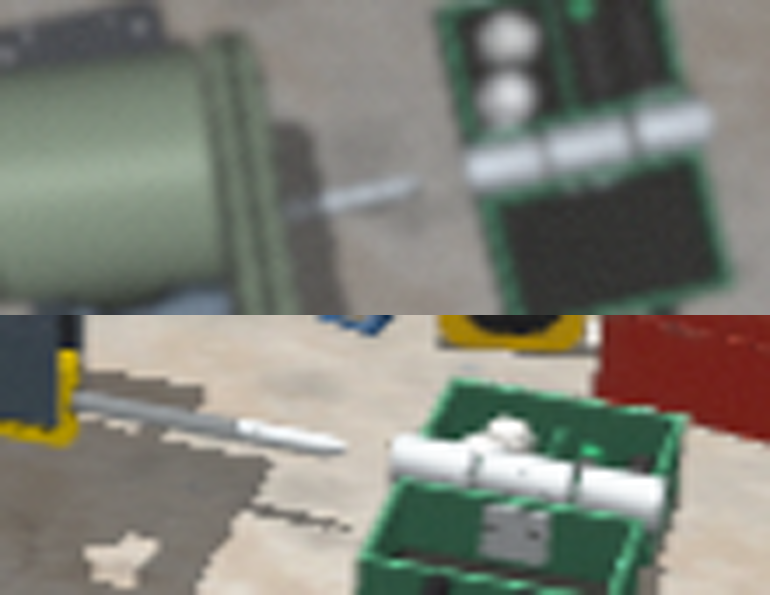

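Extending the rod lands on the knuckle axis in both views: top, tip (412,184) against a line at 185; scene, 457 against 458. I'll insert along the axis and watch the force.

>>> drive_tool(rows="0.0019 -0.0098 0 0 0 0; 0.0039 -0.0196 0 0 0 0; 0.0055 -0.0275 0 0 0 0; 0.0068 -0.0343 0 0 0 0; 0.0078 -0.0392 0 0 0 0")

```text
time: 14.42
tcp_pos: [0.5718, 0.0304, 0.0297]
tool_rot: [0.635, 0.772, 0.0, -0.0]
contact_force: [0.5, -0.4, -0.9]
finger_gap: 0.0161
grip_force: 30.0
```

>>> drive_tool(rows="0.0015 -0.0074 0 0 0 0; 0.0029 -0.0147 0 0 0 0; 0.0039 -0.0196 0 0 0 0; 0.0039 -0.0196 0 0 0 0")

```text
time: 14.92
tcp_pos: [0.5757, 0.0111, 0.0297]
tool_rot: [0.635, 0.772, 0.0, 0.0]
contact_force: [0.5, 0.7, -1.3]
finger_gap: 0.0159
grip_force: 30.0
```

>>> drive_tool(rows="0.0015 -0.0074 0 0 0 0; 0.0029 -0.0147 0 0 0 0; 0.0044 -0.0221 0 0 0 0; 0.0058 -0.0294 0 0 0 0; 0.0058 -0.0294 0 0 0 0")

```text
time: 15.55
tcp_pos: [0.5816, -0.0186, 0.0298]
tool_rot: [0.635, 0.772, 0.0, 0.0]
contact_force: [1.0, 0.5, -1.7]
finger_gap: 0.016
grip_force: 30.0
```

>>> drive_tool(rows="0.0015 -0.0074 0 0 0 0; 0.0029 -0.0147 0 0 0 0; 0.0044 -0.0221 0 0 0 0; 0.0058 -0.0294 0 0 0 0; 0.0058 -0.0294 0 0 0 0")

```text
time: 16.18
tcp_pos: [0.5874, -0.048, 0.0298]
tool_rot: [0.635, 0.772, 0.0, 0.0]
contact_force: [-0.8, 0.6, -1.0]
finger_gap: 0.0159
grip_force: 30.0
```

>>> drive_tool(rows="0.001 -0.005 0 0 0 0; 0.0019 -0.0098 0 0 0 0; 0.0025 -0.0125 0 0 0 0; 0.0025 -0.0125 0 0 0 0")

```text
time: 16.68
tcp_pos: [0.5898, -0.06, 0.0298]
tool_rot: [0.635, 0.772, 0.0, 0.0]
contact_force: [0.8, -0.4, -1.5]
finger_gap: 0.0155
grip_force: 30.0
```

>>> drive_tool(rows="0.0003 -0.0015 0 0 0 0; 0.0006 -0.003 0 0 0 0; 0.0009 -0.0045 0 0 0 0; 0.0012 -0.006 0 0 0 0; 0.0012 -0.006 0 0 0 0")

```text
time: 17.3
tcp_pos: [0.5904, -0.063, 0.0299]
tool_rot: [0.636, 0.772, 0.001, -0.002]
contact_force: [-1.4, 9.7, 1.0]
finger_gap: 0.0158
grip_force: 30.0
```

There is 10 N of resistance at the expected home position. I'll ease the load, release, and withdraw upwards.

>>> drive_tool(rows="-0.0003 0.0015 -0.001 0 0 0; -0.0003 0.0015 -0.001 0 0 0")

```text
time: 17.55
tcp_pos: [0.5904, -0.0629, 0.0289]
tool_rot: [0.635, 0.772, 0.001, -0.001]
contact_force: [-0.7, 6.8, 0.7]
finger_gap: 0.0158
grip_force: 30.0
```

>>> drive_tool(rows="0 0 0 0 0 0; 0 0 0 0 0 0; 0 0 0 0 0 0; 0 0 0 0 0 0", jaw=-0.2)

```text
time: 18.05
tcp_pos: [0.5907, -0.0646, 0.0288]
tool_rot: [0.635, 0.772, -0.0, 0.0]
contact_force: [-1.0, 0.8, -0.1]
finger_gap: 0.0528
grip_force: 0.0
```

>>> drive_tool(rows="0 0 0.03 0 0 0; 0 0 0.08 0 0 0; 0 0.03 0.13 0 0 0; -0.02 0.09 0.15 0 0 0; -0.04 0.15 0.15 0 0 0")

```text
time: 18.68
tcp_pos: [0.5529, 0.0826, 0.1809]
tool_rot: [0.636, 0.772, 0.002, 0.002]
contact_force: [0.2, 0.7, -0.0]
finger_gap: 0.0543
grip_force: 0.0
```

Run:
```python
from meas import *
s=arm.snapshot('scene');t=arm.snapshot('top');o=arm.get_obs();print(o['time'],o['tcp_pos'],o['contact_force'],o['finger_gap'])
f=lambda i,x,y,w,h,k:cv2.resize(i[y:y+h,x:x+w],None,fx=k,fy=k,interpolation=cv2.INTER_CUBIC)
cv2.imwrite('pics/t7.png',np.hstack([f(t['img'],345,150,65,70,6),f(s['img'],345,195,65,70,6)]))
for q in blob(t['img'],(345,170,30,25),'yellow')[:1]: print(q[0],plane(t,*q[0],.055)[:2])
```

```text
18.775 [0.55020331 0.08608263 0.17951651] [ 0.56396054 -0.45825036 -0.23586496] 0.05485042460550383
[354.74938965 185.4554882 ] [ 0.58826855 -0.06208593]
```

View pics/t7.png

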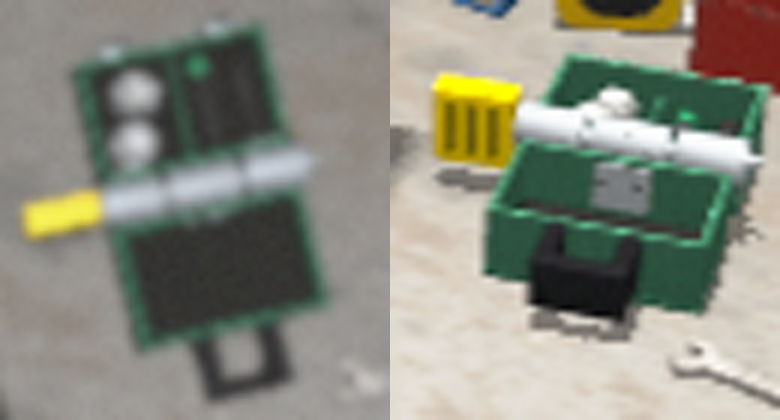

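The yellow grip sits flush against the left knuckle at (100,205), and the tip shows at the right end (318,165). I'll settle and hand in.

>>> drive_tool(rows="0 0 0 0 0 0; 0 0 0 0 0 0; 0 0 0 0 0 0")

```text
time: 19.15
tcp_pos: [0.5524, 0.0802, 0.1784]
tool_rot: [0.636, 0.772, -0.0, -0.0]
contact_force: [0.6, -0.8, -0.2]
finger_gap: 0.0545
grip_force: 0.0
```

```bash
python3 -c "
from workcell import arm
print(arm.close_job())"
```

```text
the job is handed in; nothing more can be done
None
```

I handed the job in at about 19 s: the last pictures show the lid seated between the case's knuckles and the pin home through all three and released, and neither the tin nor the spanner was touched (no verdict came back).

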